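Index the lamp turret and unscrew the tall lamp

TASK

On the lamp test turret, turn the knob until the tall domed lamp has clicked in at the front position, by the upright marker blade on the base. Then unscrew that lamp there, lift it out and set it down gently, standing or lying, inside the grey tray; do not drop it. Leave the low lamps screwed in and do not disturb the other things on the bench.

Things in the scene. Friction and masses are not known exactly. Their poses are not given: they have to be found in the camera images.
- turret_base: Fixed grey base of the turret: disc 190 mm across, 12 mm thick. Origin: centre of its underside, on the turret's vertical axis. Its -x axis points to the front, where an arm carries an upright steel marker blade (133 mm from the axis, 46 mm high, 8 x 6 mm).
- front_station (a point): Front position, fixed to the base: 75 mm from the turret's axis towards the marker blade, 42 mm over the bench (height of the socket floors). The tall lamp's origin is here when it is in front. The front and rear sockets are empty at the start.
- turret: Rotating aluminium disc, 216 mm across its rim pins; origin on the axis, 30 mm over the bench, z up. Six sockets on a 75 mm radius, at 0, 60, 120.. degrees from its +x: bore 36, outside 42 mm, floors 42 and rims 62 mm over the bench. Turns endlessly both ways (friction 0.04 N m, stays where left); starts up to 23 degrees off an index position.
- index_roller_block (a point): Top of the dark block that carries the sprung index roller, on the base opposite the front, 131 mm from the axis, 42 mm over the bench. Every 60 degrees, with a socket in front, the roller drops between two rim pins: within about 3 degrees the disc snaps in by itself; entering or leaving takes about 0.2 to 0.4 N m.
- turret_knob (a point): Centre of the black bar knob on the turret's axis, 100 mm over the bench; turns with the disc, axes as turret. The bar is 44 mm long along the turret's x, 14 mm thick along y, 34 mm high (83 to 117 mm over the bench). Lamps begin 58 mm from the axis.
- tall_lamp: The only tall lamp: 66 mm high, about 70 g, round grey grooved body 33 mm across from 13 to 52 mm above its origin, narrow white dome (19 mm wide) above. Origin: centre of the foot's underside, z up. Starts screwed tight in one of the four side sockets, 60 or 120 degrees from the front one. It stands steadily on its foot. Its x axis starts along the turret's x.
- tall_lamp_foot (a point): Point 3 mm above the tall lamp's origin, in its brass foot: stem 20 mm across, two lugs along its x, 31 mm over the tips. Coarse right-hand thread: turn anticlockwise seen from above. Free after about 60 degrees (lifts out between 65 and 130, stop near 140); need not be raised while turning. A sprung contact under it pushes up with 2 N and lifts the free lamp some 4 mm.
- low_lamp_a: Low lamp with a wide flat white top (29 mm), 34 mm high, otherwise like the tall one (33 mm across), screwed tight into another side socket, its x axis along the turret's x. Origin: centre of its foot's underside.
- low_lamp_b: Another low lamp, the same.
- low_lamp_c: Another low lamp, the same.
- tray: Fixed open grey tray 160 (its x) x 140 (its y) x 30 mm high, walls 4 mm, inner floor about 4 mm over the bench. Origin: centre of its underside.
- junction_box: Bystander: grey metal junction box 130 x 80 x 61 mm, origin under its centre.
- meter: Bystander: black hand meter 150 x 78 x 43 mm lying flat, origin under its centre.
- screwdriver: Bystander: screwdriver lying on the bench beyond the turret, about 200 mm long.
- terminal_strip: Bystander: strip of white terminal blocks on an aluminium rail 160 x 45 x 38 mm, origin under its centre.

How it is judged (in metres and radians):
On the way, in this order (a step that is already met when the one before it is completed fails the run):
1. the tall lamp is at the front position (within 8 mm), still screwed tight in its socket (horizontal distance between tall_lamp and front_station below 0.008 m and z of tall_lamp in the frame of turret_base below 0.046 m and angle between the x axis of tall_lamp and the x axis of turret, either way round below 0.5 rad), for 0.3 s.
2. the tall lamp has come out of its socket at the front position: raised 12 mm or more within 25 mm of it (horizontal distance between tall_lamp and front_station below 0.025 m and z of tall_lamp in the frame of front_station above 0.012 m).
At the end, for the whole second after the job is handed in: The tall lamp rests, standing or lying, on the floor of the tray (its foot inside the walls and below 26 mm), and the three low lamps are still screwed in (raised less than 4 mm and turned less than 0.5 rad in their sockets) (x of tall_lamp in the frame of tray between -0.076 and 0.076 m and y of tall_lamp in the frame of tray between -0.066 and 0.066 m and height (world z) of tall_lamp below 0.026 m and linear speed of tall_lamp below 0.03 m/s and z of each of low_lamp_a, low_lamp_b, low_lamp_c in the frame of turret_base below 0.046 m and angle between the x axis of each of low_lamp_a, low_lamp_b, low_lamp_c and the x axis of turret, either way round below 0.5 rad); the robot touches nothing.
It fails at once if the tall lamp is dropped or thrown (faster than 0.8 m/s out of the fingers) (linear speed of tall_lamp above 0.8 m/s and contact force between the fingers and tall_lamp below 0.1 N).
It fails at once if a low lamp is lifted out of its socket (z of any of low_lamp_a, low_lamp_b, low_lamp_c in the frame of turret_base above 0.052 m).
It fails at once if a bystander is shifted more than 20 mm (distance of any of junction_box, meter, screwdriver, terminal_strip from where it was at the start of the episode above 0.02 m).
It also fails if it takes over 72 s, if anything falls off the work surface, if the arm or the gripper's body presses on something with over 40 N, if the wrist force passes 120 N, or if a joint passes its speed limit or range.

ROBOT

A 7-joint arm with a two-finger parallel gripper is mounted at the origin on the work surface. World frame = base frame: x ahead of the robot, y to its left, z up, the work surface at z = 0. Lengths are in m, angles in degrees, forces in N, time in s.
With the tool pointing down it reaches from about 0.425 to 0.875 m from the base axis. Payload 4.7 kg.
Tool frame: the origin (TCP) lies at the very end of the fingers, on their centre line; the grasp point (between the pads) lies 19 mm behind it; y points along the fingers, z is the direction in which the jaws open and shut, and the axes are right-handed (so a half turn about y gives the same grasp; the last joint's range is limited). The gripper opens to 87 mm and grips with 3 to 60 N. Pads are 19 mm wide; open, the fingers measure 117 mm over their backs; the gripper's body (75 mm by 190 mm) begins 51 mm behind the grasp point.
Start: joints at [-74.192, 18.392, -4.016, 83.108, 1.295, 78.541, -3.26], TCP at [0.168, 0.628, 0.223] pointing down, gripper open.
Joint ranges: [-163.93, 163.93], [-17.29, 119.83], [-79.2, 71.16], [3.27, 140.29], [-89.18, 269.18], [5.43, 117.66], [-154.24, 154.24]. Speed limits (degrees/s): [147.25, 147.25, 180, 180, 180, 180, 180].

INTERFACE

Orientations are given as [roll, pitch, yaw] about the fixed x, y, z axes, in that order (R = Rz(yaw) Ry(pitch) Rx(roll)).
In Python, from cell import env gives the robot as it stands.
- The arm moves only by the shell command python3 -m pendant 'ROWS' [FORCE]. ROWS is JSON, one flat list of numbers, 7 for each row, row after row: the shift along the world's x, y, z in units of 40 mm (1.0 is 40 mm), then the turn, a rotation vector about the world's x, y, z in units of 10 degrees (1.0 is 10 degrees), then the finger opening in mm, from 0 to 87. In form: [x, y, z, wx, wy, wz, jaw, x, y, z, wx, wy, wz, jaw, ...]. A call has 1 to 10 rows; each row shifts and turns the commanded pose from where the row before left it; what a row does not reach is not made up. A row lasts 1/8 s, in which the tool goes at most 62.5 mm and 10.7 degrees, less where a joint would pass 70% of its speed; a pose out of reach is approached as far as the arm can. A call is refused whole if a number of a shift passes 1 or a number of a turn 1, either way. A call with a gripper value outside its range is refused whole. The fingers move at their own pace and stop on an object; FORCE is the grip in N (left out, the last holds). Time passes only in rows, so rows that do not move let the fingers close. It gives the time, the measured TCP pose, the force and the opening at its end, in the units of the state.
- env.get_obs(): the state, without advancing time (a new reading comes with each control period).
- env.read_camera(name): name is "scene" or "side" or "wrist"; returns a dict with "image" (420x560x3 uint8, red, green, blue), "fx", "fy", "cx", "cy" (pixels), "k1" (the pictures are not rectified: a ray, as slopes to the right and down, at radius r is drawn at 1 + k1 r^2 times it, then the intrinsics apply), "cam_to_world" (4x4, takes a point from camera to world coordinates). Camera axes: x right, y up, looking along -z (the intrinsics and any distortion apply to the point x, -y, -z); pixel columns grow to the right and rows downward; lengths in m; the calibration is good to about 2 mm. A picture is of the moment at which its call begins. There is no depth.
- env.sign_off(): hands the job in, once; it reports no verdict.
The state is a dict: "time_s": time; "qpos": joint angles; "joint_velocities": joint speeds; "effort": joint torques, N m; "tool_pos": TCP position; "tool_rot": TCP orientation; "force": force on the tool from outside, world axes, zero at the start; "wrist_torque": the same for the moment, N m; "grip_width": finger opening in m.
Only numpy, scipy, OpenCV 4.12 (cv2) and the standard library are available. Lean on these libraries where they do the work, as an engineer would, in place of code of your own. Each camera call takes 0.05 s, during which the arm holds its last target.

## Working session

There is one attempt and no reset: what is moved stays moved. The work goes in short steps, Python scripts to look and compute and a shell command to move; the robot and the scene stay as the last step left them, time stands still between calls to the robot, and variables do not carry over. Pictures are saved under pics/ and viewed, and the job is handed in when it is done.

```bash
ls; mkdir -p pics
cat > h.py <<'E'
import numpy as np, cv2
from cell import env
def snap(name,fn,crop=None,scale=1):
    d=env.read_camera(name); im=d["image"][:,:,::-1]
    if crop: 
        x0,y0,x1,y1=crop; im=im[y0:y1,x0:x1]
    if scale!=1: im=cv2.resize(im,None,fx=scale,fy=scale,interpolation=cv2.INTER_CUBIC)
    cv2.imwrite("pics/"+fn,im); return d
def px2w(d,u,v,z):
    xd=(u-d["cx"])/d["fx"]; yd=(v-d["cy"])/d["fy"]; x,y=xd,yd
    for _ in range(30):
        s=1+d["k1"]*(x*x+y*y); x,y=xd/s,yd/s
    T=np.array(d["cam_to_world"]); r=T[:3,:3]@np.array([x,-y,-1]); o=T[:3,3]
    return o+r*(z-o[2])/r[2]
def w2px(d,p):
    T=np.array(d["cam_to_world"]); c=T[:3,:3].T@(np.array(p)-T[:3,3])
    x,y=c[0]/-c[2],-c[1]/-c[2]; s=1+d["k1"]*(x*x+y*y)
    return np.array([d["fx"]*x*s+d["cx"],d["fy"]*y*s+d["cy"]])
E
python3 - <<'E'
from h import *
o=env.get_obs(); print({k:np.round(v,3) for k,v in o.items()})
for c in ["scene","side","wrist"]:
    d=snap(c,c+"0.png"); print(c,np.round(d["cam_to_world"],3).tolist(),d["fx"],d["k1"])
E
```

```text
pics
{'time_s': np.float64(0.0), 'qpos': array([-74.193,  18.44 ,  -4.015,  83.175,   1.296,  78.541,  -3.26 ]), 'joint_velocities': array([-0.084, -0.046,  0.019, -0.039,  0.053,  0.009, -0.01 ]), 'effort': array([ 1.0000e-03, -4.9128e+01, -4.0300e-01, -3.1254e+01, -6.4000e-02,
        4.4000e-02,  0.0000e+00]), 'tool_pos': array([0.168, 0.627, 0.221]), 'tool_rot': array([-9.0111e+01, -7.0000e-03, -1.4997e+01]), 'force': array([ 0.517, -0.036, -0.48 ]), 'wrist_torque': array([-0.035, -0.006, -0.009]), 'grip_width': np.float64(0.088)}
scene [[-0.872, -0.4, 0.281, 0.867], [0.489, -0.709, 0.509, 0.541], [-0.005, 0.581, 0.814, 0.882], [0.0, 0.0, 0.0, 1.0]] 440.53974198286005 -0.0593401175215735
side [[0.747, 0.502, -0.436, 0.096], [-0.664, 0.547, -0.51, -0.512], [-0.017, 0.671, 0.742, 0.905], [0.0, 0.0, 0.0, 1.0]] 406.5878329754688 -0.12420672095832443
wrist [[0.259, -0.929, -0.264, 0.094], [0.966, 0.248, 0.074, 0.647], [-0.003, -0.274, 0.962, 0.384], [0.0, 0.0, 0.0, 1.0]] 343.0093890658869 -0.06752200903865073
```

View pics/scene0.png

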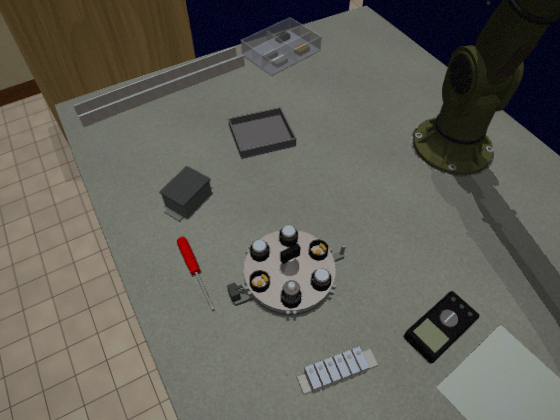

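View pics/side0.png

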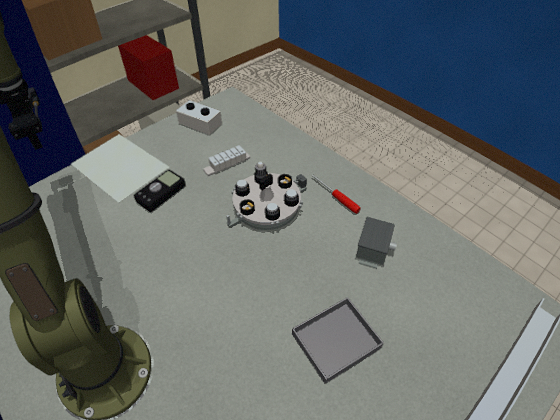

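View pics/wrist0.png

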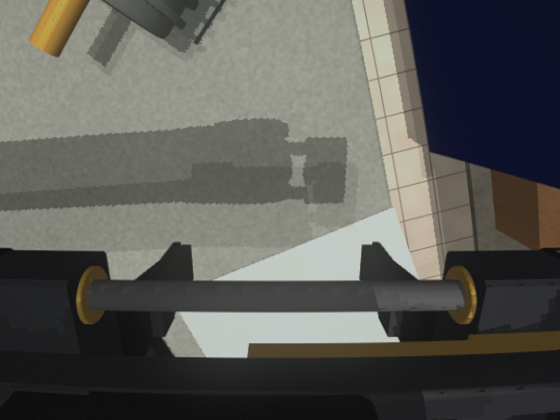

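The scene view shows the turret at about (290,268), the blade at about (343,252), the roller block at about (237,292), the tall lamp at about (291,290) and the tray at about (262,132). I'll enlarge it.

Run:
```python
from h import *
snap("scene","s1.png",(220,215,360,320),5.7)
snap("side","d1.png",(215,150,325,240),7)
```

```text
(no output)
```

View pics/s1.png

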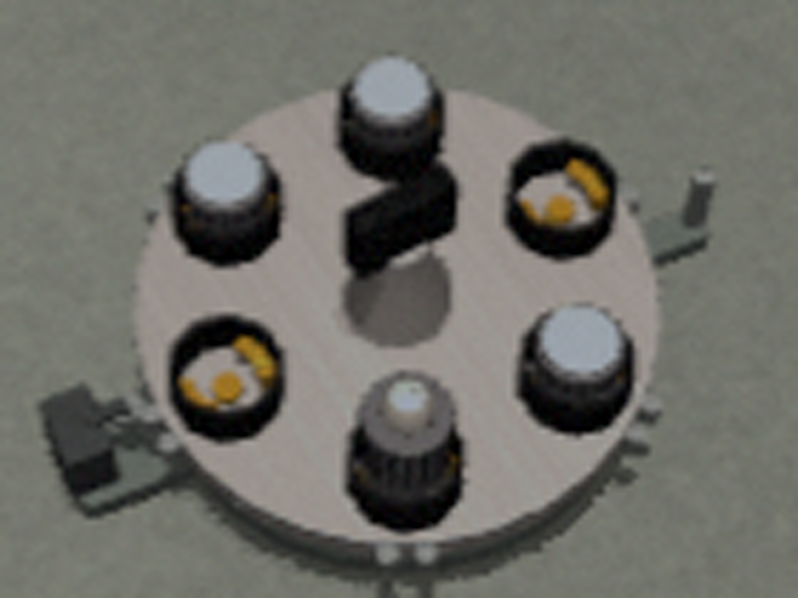

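View pics/d1.png

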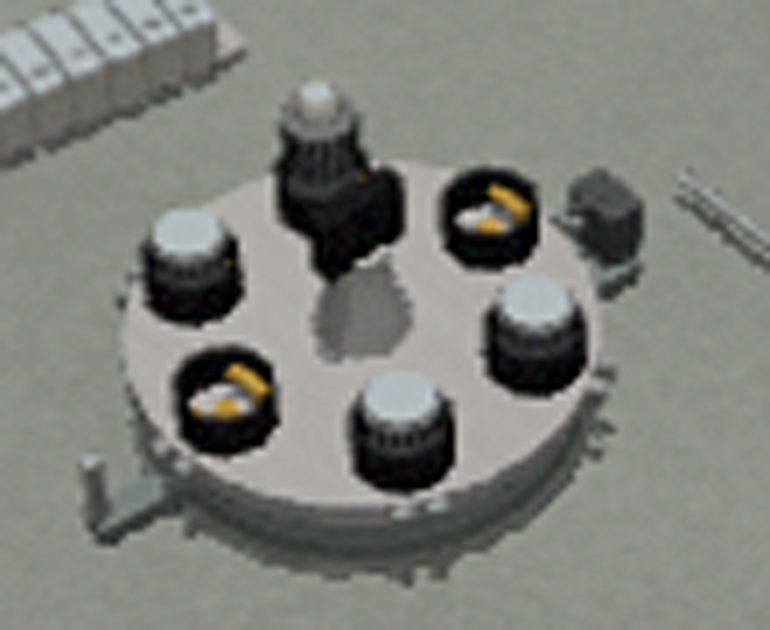

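```bash
cat > m.py <<'E'
from h import *
from scipy.optimize import least_squares
ds=env.read_camera("scene"); dd=env.read_camera("side")
S=lambda u,v:(220+u/5.7-.4,215+v/5.7-.4); D=lambda u,v:(215+u/7-.4,150+v/7-.4)
for n,a,b,z in [("front",(562,186),(226,394),.062),("rear",(227,365),(490,211),.062),("L1",(392,87),(535,302),.076),("L2",(224,175),(403,398),.076),("L3",(581,342),(189,232),.076),("tall",(405,388),(317,92),.106),("blade",(704,177),(91,463),.046),("knob",(401,207),None,.117),("block",(78,400),(605,187),.042)]:
    p=px2w(ds,*S(*a),z)[:2]; q=px2w(dd,*D(*b),z)[:2] if b else None
    print(n,np.round(p,4),np.round(q,4) if b else "", np.round((p+q)/2,4) if b else "")
for n,a,b,z in [("tray c1",(231,127),(347,300),.03),("c2",(286,110),(382,342),.03),("c3",(295,148),(325,380),.03),("c4",(237,156),(293,332),.03)]:
    print(n,np.round(px2w(ds,*a,z),4),np.round(px2w(dd,*b,z),4))
E
python3 m.py
```

```text
front [0.5385 0.1333] [0.5346 0.1242] [0.5365 0.1287]
rear [0.6873 0.1385] [0.6835 0.13  ] [0.6854 0.1343]
L1 [0.5773 0.0693] [0.6514 0.0681] [0.6144 0.0687]
L2 [0.6532 0.073 ] [0.5774 0.0648] [0.6153 0.0689]
L3 [0.5739 0.2003] [0.5732 0.1951] [0.5736 0.1977]
tall [0.6475 0.1982] [0.6479 0.1989] [0.6477 0.1985]
blade [0.4811 0.1494] [0.4794 0.1439] [0.4803 0.1466]
knob [0.6153 0.1398]  
block [0.7384 0.1144] [0.7447 0.1223] [0.7415 0.1183]
tray c1 [ 0.525  -0.3411  0.03  ] [ 0.536  -0.2543  0.03  ]
c2 [ 0.3541 -0.3272  0.03  ] [ 0.5141 -0.3814  0.03  ]
c3 [ 0.4105 -0.1808  0.03  ] [ 0.3577 -0.3535  0.03  ]
c4 [ 0.5601 -0.2313  0.03  ] [ 0.3832 -0.2265  0.03  ]
```

Run:
```python
from h import *
a=env.read_camera("scene")["image"][95:170,215:310,::-1]; b=env.read_camera("side")["image"][285:390,280:395,::-1]
cv2.imwrite("pics/t1.png",cv2.resize(a,None,fx=7,fy=7,interpolation=2)); cv2.imwrite("pics/t2.png",cv2.resize(b,None,fx=5.5,fy=5.5,interpolation=2))
```

```text
(no output)
```

View pics/t1.png

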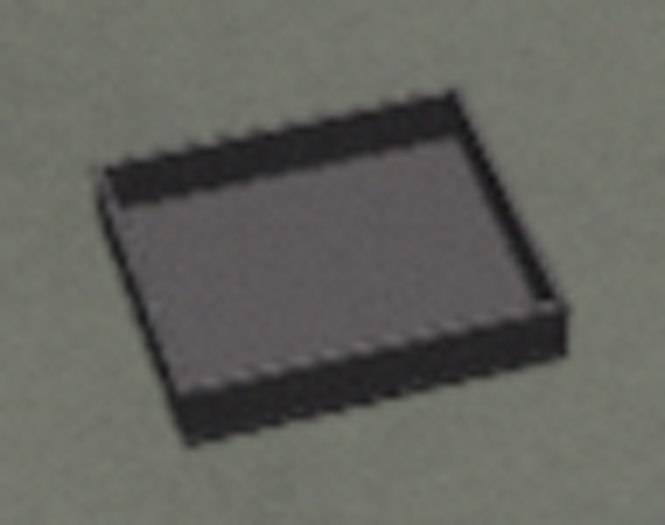

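View pics/t2.png

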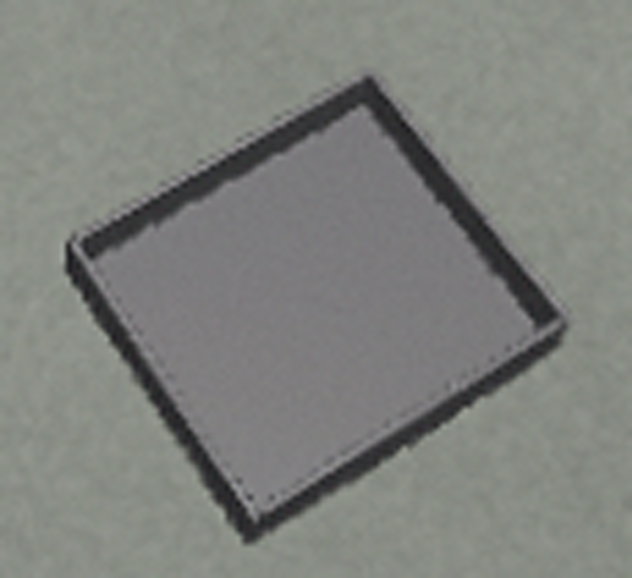

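Run:
```python
from h import *
a=env.read_camera("scene");b=env.read_camera("side")
P=np.array([px2w(a,215+u/7-.4,95+v/7-.4,.03)[:2] for u,v in [(102,168),(457,92),(568,308),(182,393)]])
Q=np.array([px2w(b,280+u/5.5-.4,285+v/5.5-.4,.03)[:2] for u,v in [(565,325),(257,522),(75,238),(368,78)]])
for X in(P,Q): print(X.round(4).tolist(),X.mean(0),[np.linalg.norm(X[i]-X[i-1]).round(4) for i in range(4)])
e=P[0]-P[1];print(np.degrees(np.arctan2(e[1],e[0])))
S=lambda u,v:(220+u/5.7-.4,215+v/5.7-.4)
k=px2w(a,*S(455,165),.117)-px2w(a,*S(345,207),.117);print("knob",np.degrees(np.arctan2(k[1],k[0])),np.linalg.norm(k))
```

```text
[[0.5143, -0.3755], [0.3647, -0.3446], [0.3902, -0.2109], [0.5431, -0.2441]] [ 0.4530786  -0.29379139] [np.float64(0.1346), np.float64(0.1528), np.float64(0.1361), np.float64(0.1564)]
[[0.5115, -0.3845], [0.3606, -0.3547], [0.3906, -0.2194], [0.5376, -0.2513]] [ 0.45005116 -0.30248075] [np.float64(0.1357), np.float64(0.1538), np.float64(0.1386), np.float64(0.1505)]
-11.66699006873197
knob 174.68528418927974 0.04357640962107369
```

```bash
python3 -m pendant '[0.69,-0.77,0,0,0,-1,60, 0.69,-0.77,0,0,0,-1,60, 0.69,-0.77,0,0,0,-1,60, 0.69,-0.77,0,0,0,-1,60, 0.69,-0.77,0,0,0,-1,60, 0.69,-0.77,0,0,0,-1,60, 0.69,-0.77,0,0,0,-1,60, 0.69,-0.77,0,0,0,-1,60, 0.69,-0.77,0,0,0,-1,60, 0.69,-0.77,0,0,0,-1,60]' 40
```

```text
time_s: 1.8
tool_pos: [0.4451, 0.3189, 0.2229]
tool_rot: [-90.0, 0.0, -115.3]
force: [0.7, 0.6, -0.2]
grip_width: 0.0601
```

```bash
python3 -m pendant '[0.69,-0.77,0,0,0,-1,40, 0.69,-0.77,0,0,0,-1,40, 0.69,-0.77,0,0,0,-1,40, 0.69,-0.77,0,0,0,-1,40, 0.69,-0.77,0,0,0,-1,40, 0.69,-0.77,0,0,0,-1,40, 0,0,0,0,0,0,40, 0,0,0,0,0,0,40]'
python3 - <<'E'
from h import *
d=snap("wrist","w1.png",None,1.4)
print(env.get_obs()["tool_pos"],env.get_obs()["tool_rot"],np.round(d["cam_to_world"],3).tolist())
snap("scene","s2.png",(200,180,380,315),4.4)
for n,p in [("c",(.612,.133,.117)),("front",(.5374,.1411,.062))]: print(n,w2px(d,p)*1.4)
E
```

```text
time_s: 2.8
tool_pos: [0.6095, 0.1358, 0.2224]
tool_rot: [-90.0, -0.0, -174.9]
force: [-0.4, 0.1, 0.4]
grip_width: 0.04
[0.60921867 0.13658607 0.22246102] [-9.00568179e+01 -3.76292999e-02 -1.74847361e+02] [[0.089, 0.958, 0.273, 0.683], [-0.996, 0.085, 0.025, 0.143], [0.001, -0.274, 0.962, 0.385], [0.0, 0.0, 0.0, 1.0]]
c [392.10512912 282.80284948]
front [370.7551407  360.84041183]
```

View pics/w1.png

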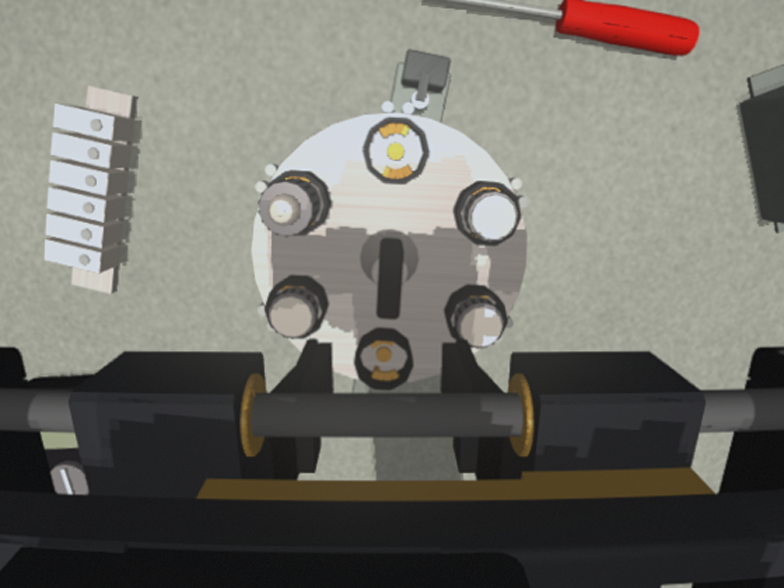

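View pics/s2.png

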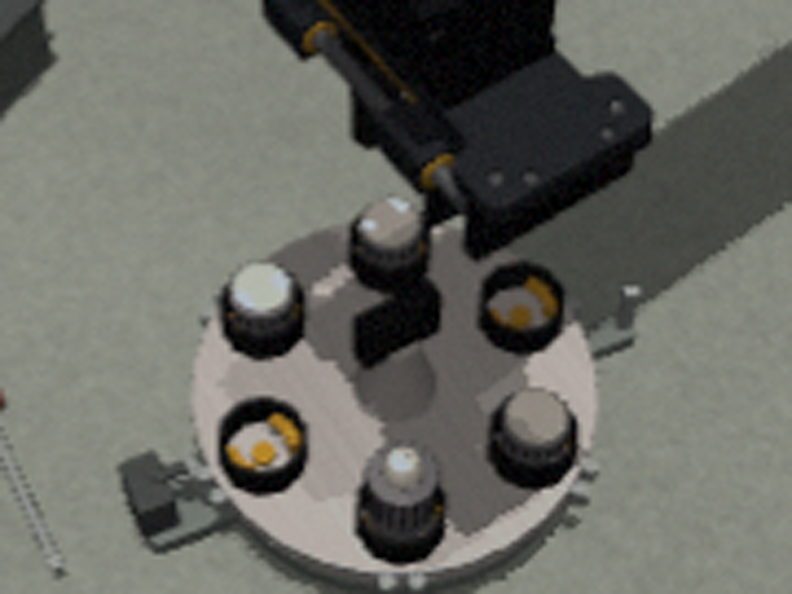

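Run:
```python
from h import *
d=env.read_camera("wrist")
g={}
for n,u,v,z in [("rear",396,150,.062),("front",384,357,.062),("tall",282,208,.107),("L2",492,217,.076),("L1",482,326,.076),("L3",295,314,.076),("knA",391,239,.117),("knB",388,318,.117),("block",427,68,.042)]:
    g[n]=px2w(d,u/1.4,v/1.4,z)[:2]; print(n,g[n].round(4))
k=g["knA"]-g["knB"]; print("knob c",(g["knA"]+g["knB"])/2,np.linalg.norm(k),np.degrees(np.arctan2(k[1],k[0])))
c=(g["rear"]+g["front"]+g["tall"]+g["L1"]+g["L2"]+g["L3"])/6; print("c",c)
for i,(n,a) in enumerate([("rear",0),("tall",60),("L3",120),("front",180),("L1",240),("L2",300)]):
    r=g[n]-c; print(n,np.linalg.norm(r).round(4),(np.degrees(np.arctan2(r[1],r[0]))-a+180)%360-180)
r=g["block"]-c;print(np.degrees(np.arctan2(r[1],r[0])))
```

```text
rear [0.6862 0.1378]
front [0.5409 0.1327]
tall [0.6477 0.201 ]
L2 [0.6503 0.0726]
L1 [0.5759 0.0683]
L3 [0.5731 0.1962]
knA [0.637 0.137]
knB [0.5901 0.1344]
block [0.7412 0.1219]
knob c [0.61353466 0.13573647] 0.04703022309121738 3.1701014112021757
c [0.61235521 0.1347694 ]
rear 0.0739 2.366053073740943
tall 0.0751 1.8993825805413849
L3 0.0729 2.5962701415629397
front 0.0715 1.6837786108312685
L1 0.0758 1.268824457978269
L2 0.0729 1.3879603596322454
-5.6847905503198
```

```bash
python3 -m pendant '[0.075,-0.055,-0.9,0,0,-0.31,40, 0,0,-0.9,0,0,0,40, 0,0,-0.8,0,0,0,40, 0,0,-0.5,0,0,0,40, 0,0,-0.3,0,0,0,40, 0,0,0,0,0,0,40]'
python3 - <<'E'
from h import *
snap("wrist","w2.png",None,1.4); snap("scene","s3.png",(200,180,380,315),4.4)
print(env.get_obs()["tool_pos"],env.get_obs()["tool_rot"],env.get_obs()["force"])
E
```

```text
time_s: 3.7
tool_pos: [0.6127, 0.1331, 0.0864]
tool_rot: [-90.0, -0.0, -178.1]
force: [-0.3, -0.8, 1.0]
grip_width: 0.0399
[0.6136823  0.13307396 0.08768933] [-9.00236364e+01  9.81909832e-02 -1.78090747e+02] [ 0.45222338 -0.41078421  0.12000775]
```

View pics/w2.png

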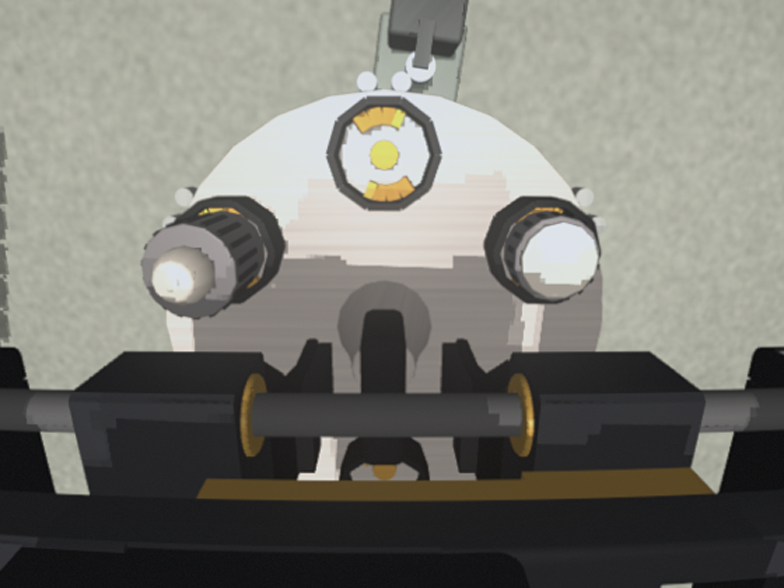

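View pics/s3.png

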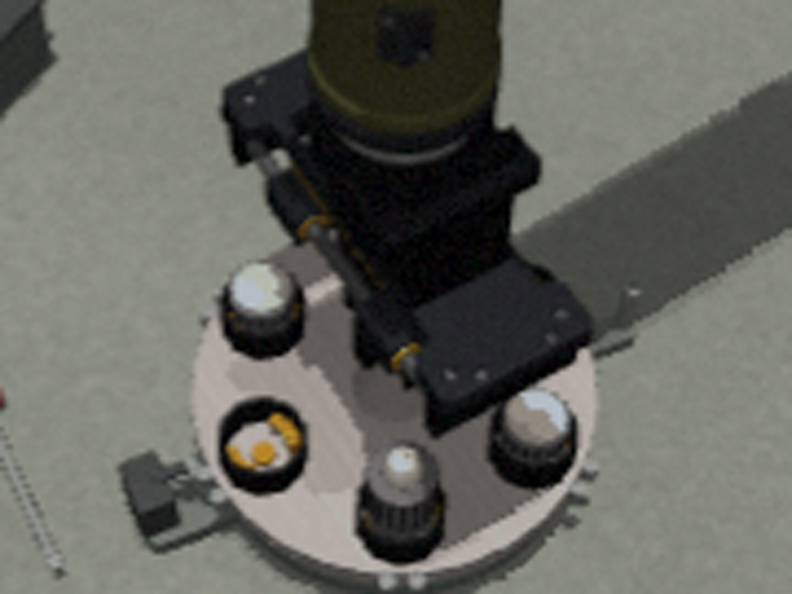

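The knob bar (383, 350) sits midway between the pads. I'll close, then start turning.

```bash
python3 -m pendant '[0,0,0,0,0,0,8, 0,0,0,0,0,0,8, 0,0,0,0,0,0,8, 0,0,0,0,0,0,8, 0,0,0,0,0,0,8]' 40; python3 -m pendant '[0,0,0,0,0,0.5,8, 0,0,0,0,0,0.7,8, 0,0,0,0,0,0.8,8, 0,0,0,0,0,0.8,8, 0,0,0,0,0,0.8,8, 0,0,0,0,0,0.8,8, 0,0,0,0,0,0.6,8]' 50; python3 -c "
from h import *
o=env.get_obs();print(o['wrist_torque'],o['force'])"
```

```text
time_s: 4.42
tool_pos: [0.6138, 0.1343, 0.0884]
tool_rot: [-90.1, 0.1, -178.1]
force: [-1.7, 1.9, 7.0]
grip_width: 0.0139
time_s: 5.3
tool_pos: [0.6134, 0.1351, 0.0884]
tool_rot: [-90.0, 0.2, -127.9]
force: [-1.7, 2.4, 7.1]
grip_width: 0.0138
[0.54322133 0.51782388 0.01580249] [-1.7242608   2.44078124  7.05232227]
```

```bash
python3 -m pendant '[0,0,0,0,0,0.8,8, 0,0,0,0,0,0.8,8, 0,0,0,0,0,0.8,8, 0,0,0,0,0,0.8,8, 0,0,0,0,0,0.8,8, 0,0,0,0,0,0.8,8, 0,0,0,0,0,0.8,8, 0,0,0,0,0,0.5,8, 0,0,0,0,0,0,8]'; python3 -c "
from h import *
o=env.get_obs();print(o['wrist_torque'],o['force'])
snap('scene','s4.png',(200,180,380,315),4.4)
snap('side','d4.png',(200,130,340,250),5.5)"
```

```text
time_s: 6.42
tool_pos: [0.6125, 0.1352, 0.0884]
tool_rot: [-89.9, 0.1, -66.9]
force: [-3.5, 3.3, 8.1]
grip_width: 0.014
[0.43219418 0.97095111 0.56509857] [-3.53513286  3.27120775  8.07170077]
```

View pics/s4.png

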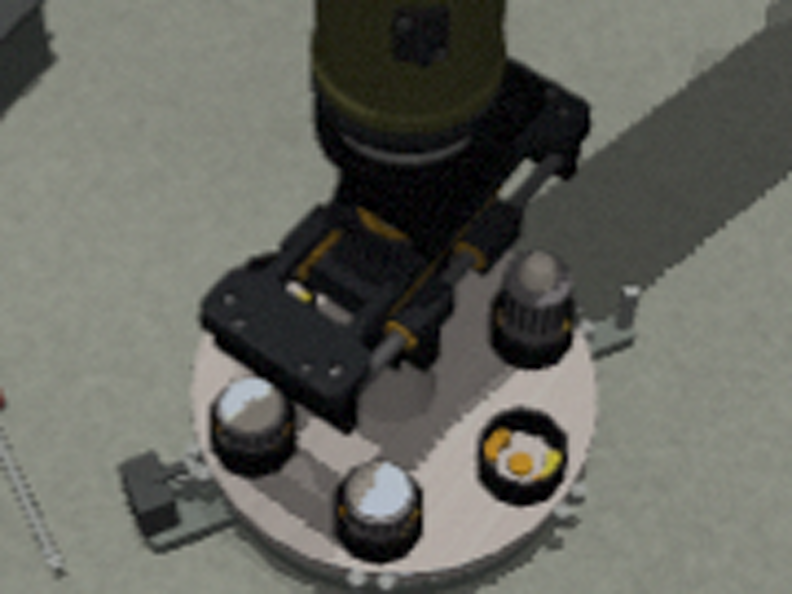

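View pics/d4.png

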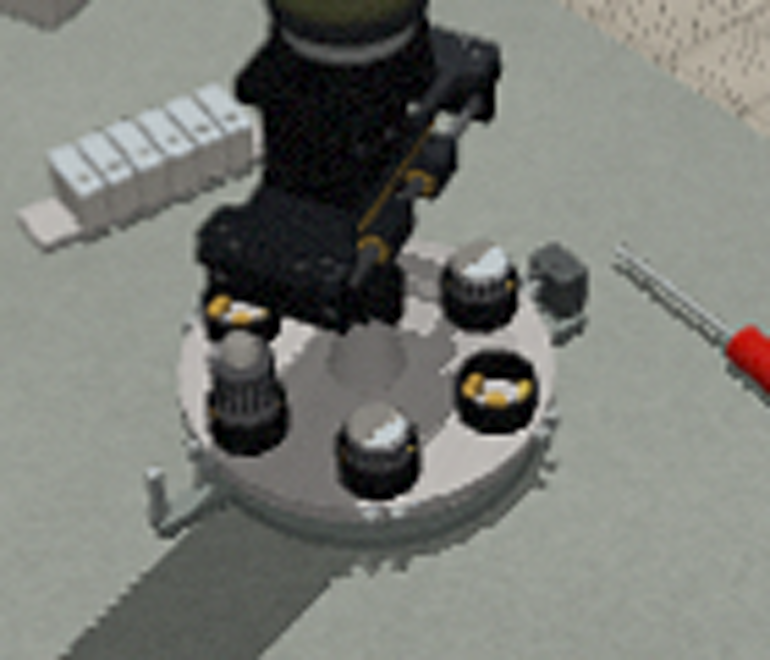

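```bash
python3 -m pendant '[0,0,0,0,0,0.15,8, 0,0,0,0,0,0,8, 0,0,0,0,0,0,8]'; python3 -c "
from h import *
o=env.get_obs();print(o['wrist_torque'],o['force'])"
```

```text
time_s: 6.9
tool_pos: [0.6125, 0.1352, 0.0884]
tool_rot: [-89.9, 0.2, -65.5]
force: [-4.8, 3.0, 8.0]
grip_width: 0.014
[ 0.44348217  1.00221549 -0.00642957] [-4.80101642  3.04351972  8.01823135]
```

```bash
python3 -m pendant '[0,0,0,0,0,0,40, 0,0,0,0,0,0,40, 0,0,0,0,0,0,40, 0,0,0.5,0,0,0,40, 0,0,1,0,0,0,40, 0,0,1,0,0,0,40, 0,0,0.9,0,0,0,40, 0,0,0,0,0,0,40]'; python3 -c "
from h import *
snap('scene','s5.png',(200,180,380,315),4.4)
snap('wrist','w5.png',None,1.4)"
```

```text
time_s: 7.9
tool_pos: [0.615, 0.1328, 0.2276]
tool_rot: [-89.6, -0.1, -65.6]
force: [-0.2, 0.7, -1.0]
grip_width: 0.0399
```

View pics/s5.png

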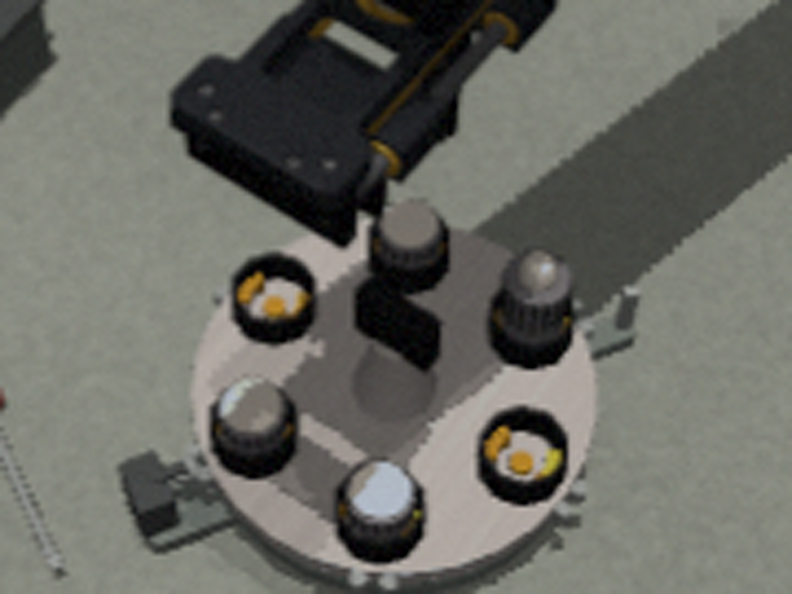

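View pics/w5.png

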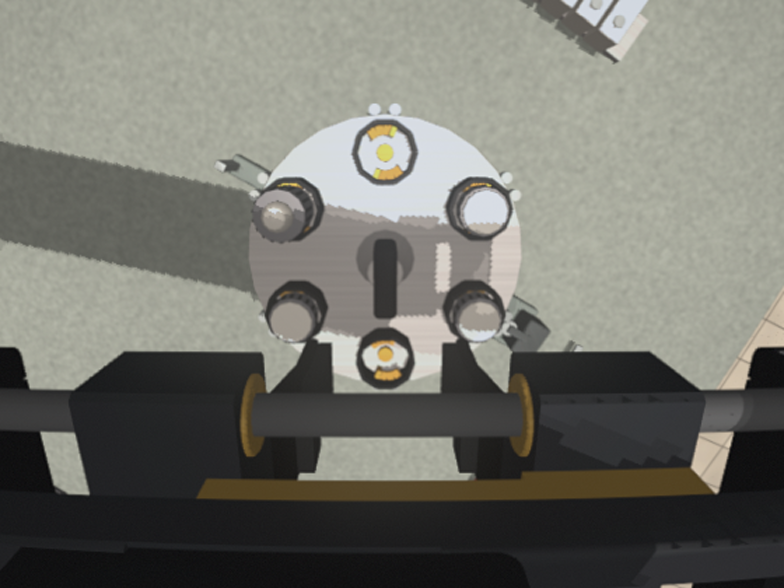

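Run:
```python
from h import *
d=env.read_camera("wrist"); g={}
for n,u,v,z in [("S1",384,152,.062),("S2",386,355,.062),("tall",275,216,.107),("L2",487,211,.076),("L1",480,319,.076),("L3",293,318,.076),("knA",384,240,.117),("knB",385,317,.117),("blade",224,165,.046)]:
    g[n]=px2w(d,u/1.4,v/1.4,z)[:2]
c=(g["S1"]+g["S2"]+g["tall"]+g["L1"]+g["L2"]+g["L3"])/6; print("c",c)
k=g["knA"]-g["knB"];print("knob",(g["knA"]+g["knB"])/2,np.degrees(np.arctan2(k[1],k[0])))
for n in g:
    r=g[n]-c; print(n,g[n].round(4),np.linalg.norm(r).round(4),np.degrees(np.arctan2(r[1],r[0])).round(1))
```

```text
c [0.60936627 0.13670394]
knob [0.60819355 0.13727766] 115.03776797268267
S1 [0.5783 0.2021] 0.0724 115.4
S2 [0.6383 0.0727] 0.0702 -65.6
tall [0.5356 0.1433] 0.074 174.9
L2 [0.6538 0.1962] 0.0742 53.2
L1 [0.6835 0.129 ] 0.0745 -5.9
L3 [0.5667 0.0769] 0.0735 -125.5
knA [0.5985 0.1581] 0.024 117.0
knB [0.6179 0.1165] 0.022 -67.1
blade [0.4806 0.1492] 0.1294 174.5
```

```bash
python3 -m pendant '[-0.28,0.03,0,0,0,-1,55, -0.28,0.03,0,0,0,-1,55, -0.28,0.03,0,0,0,-1,55, -0.28,0.03,0,0,0,-1,55, -0.28,0.03,0,0,0,-1,55, -0.28,0.03,0,0,0,-1,55, -0.28,0.03,0,0,0,-1,55, 0,0,-0.8,0,0,0,55, 0,0,-0.8,0,0,0,55, 0,0,0,0,0,0,55]'; python3 -c "
from h import *
snap('scene','s6.png',(200,180,380,315),4.4)
d=snap('wrist','w6.png',None,1.4)
for z in (.107,.094,.062): print(w2px(d,(.537,.142,z))*1.4)
o=env.get_obs();print(o['tool_pos'],o['tool_rot'])"
```

```text
time_s: 9.3
tool_pos: [0.5315, 0.1404, 0.155]
tool_rot: [-90.2, -0.4, -135.6]
force: [-0.1, -0.2, -0.5]
grip_width: 0.0549
[392.80736357 311.16123507]
[392.47721677 302.76502693]
[391.79527705 285.44086966]
[0.53432063 0.14111752 0.15857693] [-9.00059564e+01 -5.99763445e-02 -1.35603646e+02]
```

View pics/w6.png

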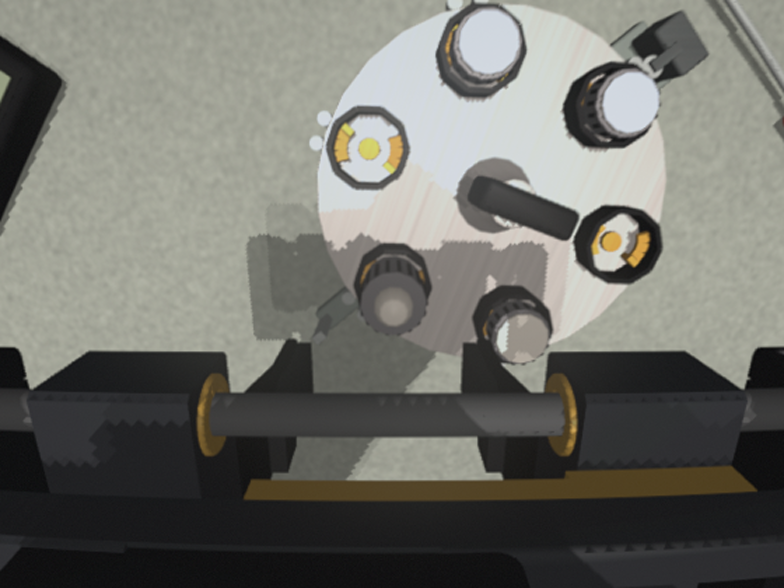

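View pics/s6.png

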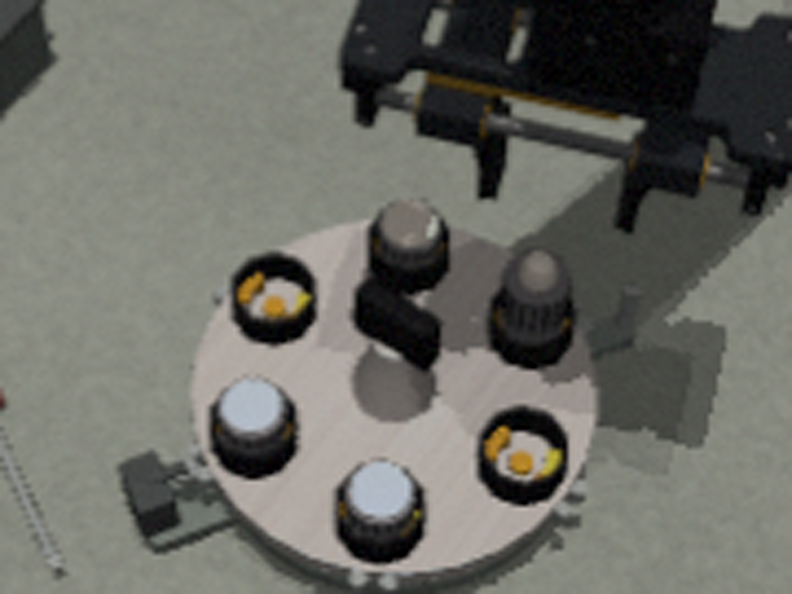

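```bash
python3 -m pendant '[0.1,0.03,0,0,0,0,46, 0,0,-0.4,0,0,0,46, 0,0,-0.6,0,0,0,46, 0,0,-0.6,0,0,0,46, 0,0,-0.4,0,0,0,46, 0,0,-0.2,0,0,0,46, 0,0,0,0,0,0,46]'; python3 -c "
from h import *
d=snap('wrist','w7.png',None,1.4)
print(np.mean([env.get_obs()['tool_pos'] for _ in range(1)],0),env.get_obs()['force'])
snap('side','d7.png',(200,130,340,250),5.5)"
```

```text
time_s: 10.28
tool_pos: [0.5384, 0.1424, 0.0703]
tool_rot: [-90.0, -0.0, -135.6]
force: [-0.4, -0.3, -0.6]
grip_width: 0.0458
[0.53882454 0.14255287 0.07094729] [-0.42125774 -0.4568232  -0.2703766 ]
```

View pics/w7.png

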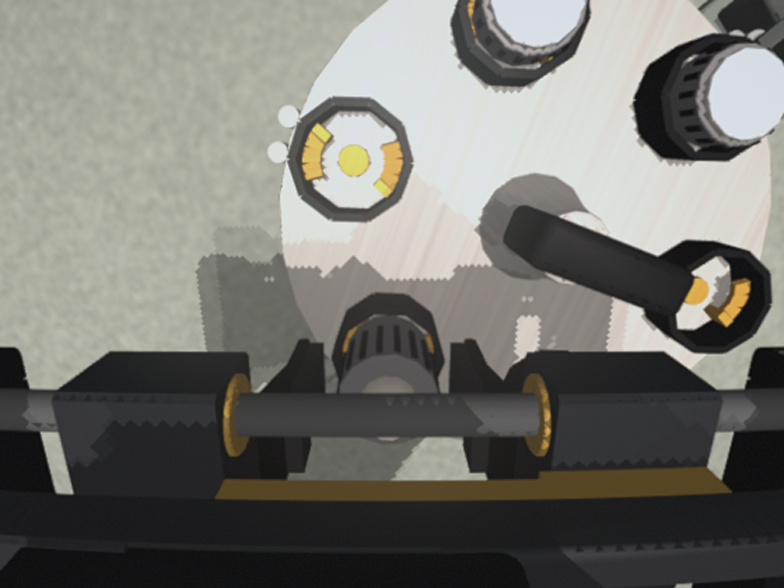

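View pics/d7.png

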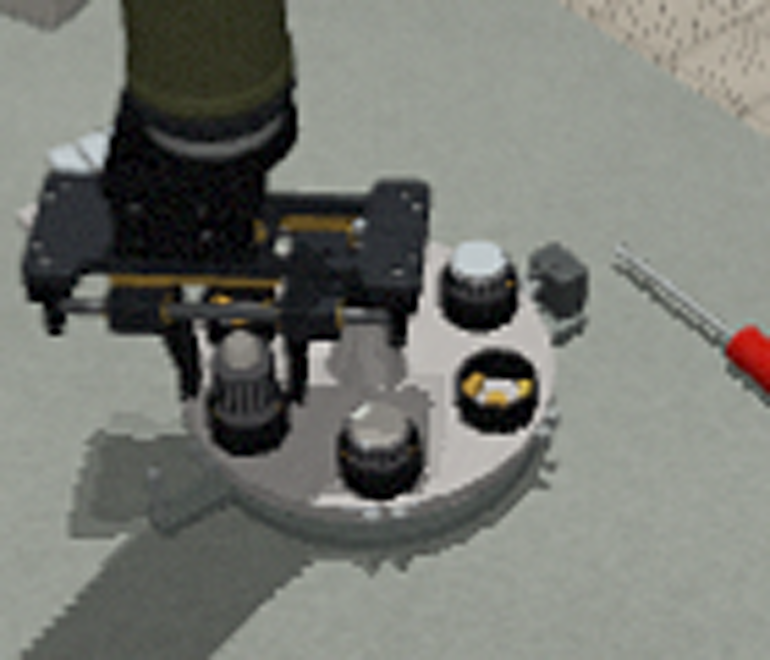

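The lamp, at about (390,390) in the wrist view, lies centred between the fingers. I'll close on it.

```bash
python3 -m pendant '[0,0,0,0,0,0,40, 0,0,0,0,0,0,36, 0,0,0,0,0,0,28, 0,0,0,0,0,0,28, 0,0,0,0,0,0,28]' 30; python3 -c "
from h import *
print(env.get_obs()['wrist_torque'],env.get_obs()['force'])"
```

```text
time_s: 11.0
tool_pos: [0.5387, 0.1425, 0.0708]
tool_rot: [-90.0, 0.0, -135.6]
force: [0.8, -0.5, 0.2]
grip_width: 0.0323
[-0.06966597  0.0202549   0.03173174] [ 0.80870058 -0.45937099  0.20465466]
```

```bash
python3 -m pendant '[0,0,0,0,0,0.4,28, 0,0,0,0,0,0.8,28, 0,0,0,0,0,0.8,28, 0,0,0,0,0,0.8,28, 0,0,0,0,0,0.8,28, 0,0,0,0,0,0.8,28]'; python3 -c "
from h import *
print(env.get_obs()['wrist_torque'],env.get_obs()['force'])
snap('side','d8.png',(200,130,340,250),5.5)"
```

```text
time_s: 11.75
tool_pos: [0.5386, 0.1427, 0.0708]
tool_rot: [-90.0, 0.0, -91.3]
force: [-0.9, 0.6, 1.7]
grip_width: 0.0321
[-0.09312821  0.07567126  0.02457712] [-0.89203407  0.55430496  1.6635929 ]
```

View pics/d8.png

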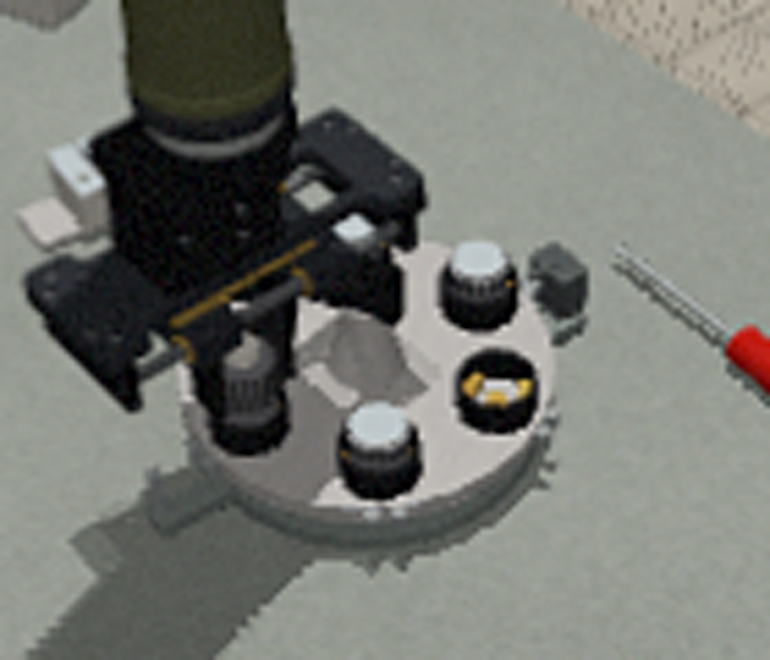

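Turret still in place. I'll continue the remaining ~51°.

```bash
python3 -m pendant '[0,0,0,0,0,0.8,28, 0,0,0,0,0,0.8,28, 0,0,0,0,0,0.8,28, 0,0,0,0,0,0.8,28, 0,0,0,0,0,0.8,28, 0,0,0,0,0,0.8,28, 0,0,0,0,0,0.4,28, 0,0,0,0,0,0,28]'; python3 -c "
from h import *
print(env.get_obs()['wrist_torque'],env.get_obs()['force'])
snap('side','d9.png',(200,130,340,250),5.5)"; python3 -m pendant '[0,0,0.1,0,0,0,28, 0,0,0.1,0,0,0,28, 0,0,0.2,0,0,0,28, 0,0,0,0,0,0,28]'; python3 -c "
from h import *
print(env.get_obs()['wrist_torque'],env.get_obs()['force'])
snap('scene','s9.png',(200,180,380,315),4.4)"
```

```text
time_s: 12.8
tool_pos: [0.5385, 0.1426, 0.0707]
tool_rot: [-90.0, -0.0, -39.7]
force: [-0.4, 0.3, 1.5]
grip_width: 0.0322
[0.00765541 0.06425129 0.00508737] [-0.44659267  0.30959819  1.51694304]
time_s: 13.35
tool_pos: [0.539, 0.1426, 0.0874]
tool_rot: [-89.9, -0.0, -39.6]
force: [0.3, -0.5, -0.7]
grip_width: 0.0321
[-0.05727306 -0.02412336 -0.01379632] [ 0.34196192 -0.47717439 -0.74181711]
```

View pics/s9.png

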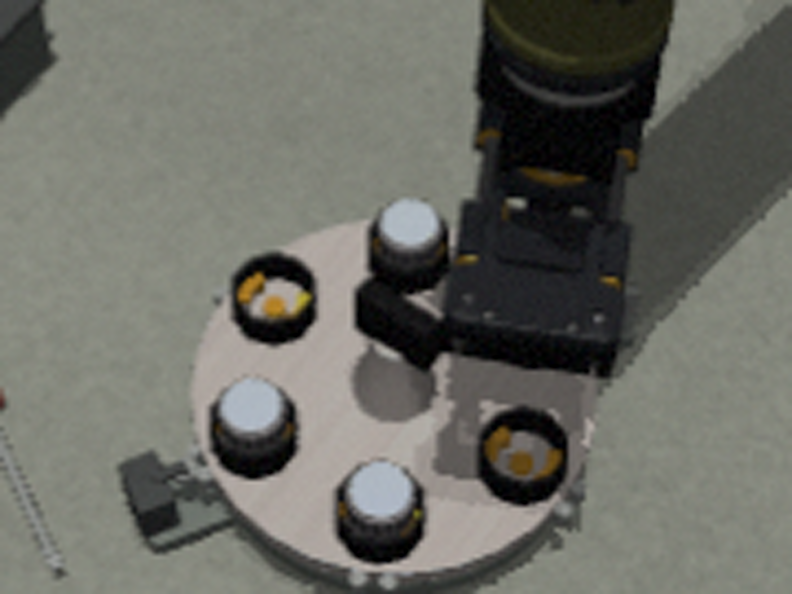

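```bash
python3 -m pendant '[0,0,0.4,0,0,0,28, 0,0,0.6,0,0,0,28, 0,0,0.8,0,0,0,28, 0,0,0.8,0,0,0,28, 0,0,0.6,0,0,0,28, 0,0,0.2,0,0,0,28, 0,0,0,0,0,0,28]'; python3 -c "
from h import *
print(env.get_obs()['tool_pos'],env.get_obs()['tool_rot'],env.get_obs()['force'])
snap('side','d10.png',(180,90,340,230),4.8)"
```

```text
time_s: 14.28
tool_pos: [0.5386, 0.1425, 0.223]
tool_rot: [-90.0, -0.0, -39.6]
force: [0.1, -0.2, -0.8]
grip_width: 0.0322
[0.53856042 0.14248797 0.2229524 ] [-8.99588772e+01 -2.30967454e-02 -3.96023694e+01] [ 0.0829314  -0.18834816 -0.78116137]
```

View pics/d10.png

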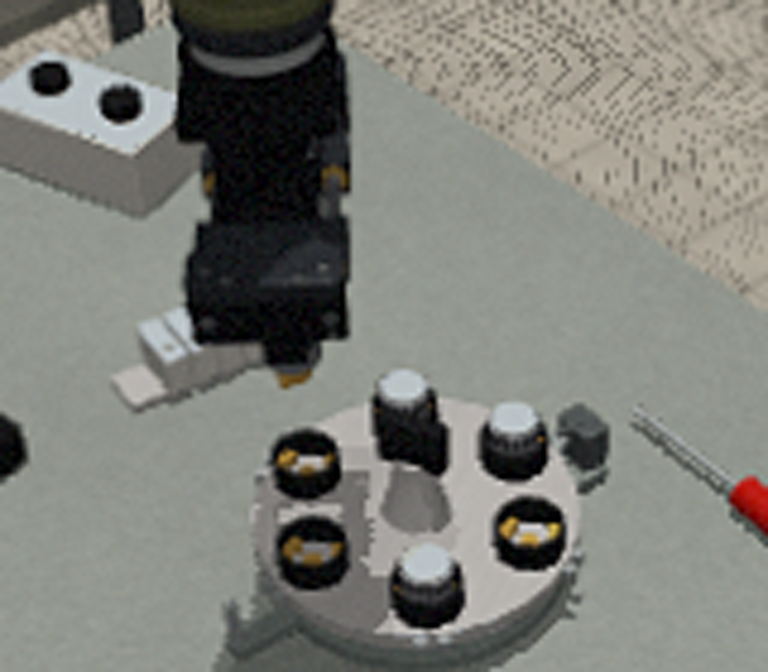

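```bash
python3 -m pendant '[-0.08,-0.4,0,0,0,-0.3,28, -0.15,-0.75,0,0,0,-0.4,28, -0.17,-0.85,0,0,0,-0.4,28, -0.17,-0.85,0,0,0,-0.4,28, -0.17,-0.85,0,0,0,-0.4,28, -0.17,-0.85,0,0,0,-0.4,28, -0.17,-0.85,0,0,0,-0.4,28, -0.17,-0.85,0,0,0,-0.4,28, -0.17,-0.85,0,0,0,-0.4,28, -0.17,-0.85,0,0,0,-0.4,28]'; python3 -m pendant '[-0.17,-0.85,0,0,0,-0.4,28, -0.17,-0.85,0,0,0,-0.4,28, -0.17,-0.85,0,0,0,-0.4,28, -0.13,-0.6,0,0,0,-0.3,28, -0.05,-0.25,0,0,0,0,28, 0,0,0,0,0,0,28]'; python3 -c "
from h import *
print(env.get_obs()['tool_pos'],env.get_obs()['tool_rot'],env.get_obs()['force'])
d=snap('side','d11.png',(210,210,420,400),3.7)
snap('scene','s11.png',(180,60,340,190),4.8)
d=snap('wrist','w11.png',None,1.4)"
```

```text
time_s: 15.58
tool_pos: [0.4744, -0.1778, 0.2226]
tool_rot: [-90.0, -0.0, -78.9]
force: [-0.6, -0.2, -1.2]
grip_width: 0.0325
time_s: 16.32
tool_pos: [0.4473, -0.3116, 0.2224]
tool_rot: [-90.0, 0.0, -93.6]
force: [1.2, 1.1, 0.6]
grip_width: 0.0323
[ 0.44728175 -0.31163118  0.22238175] [-9.00204063e+01  1.92705602e-02 -9.36120853e+01] [1.20785349 1.05130197 0.60357799]
```

View pics/d11.png

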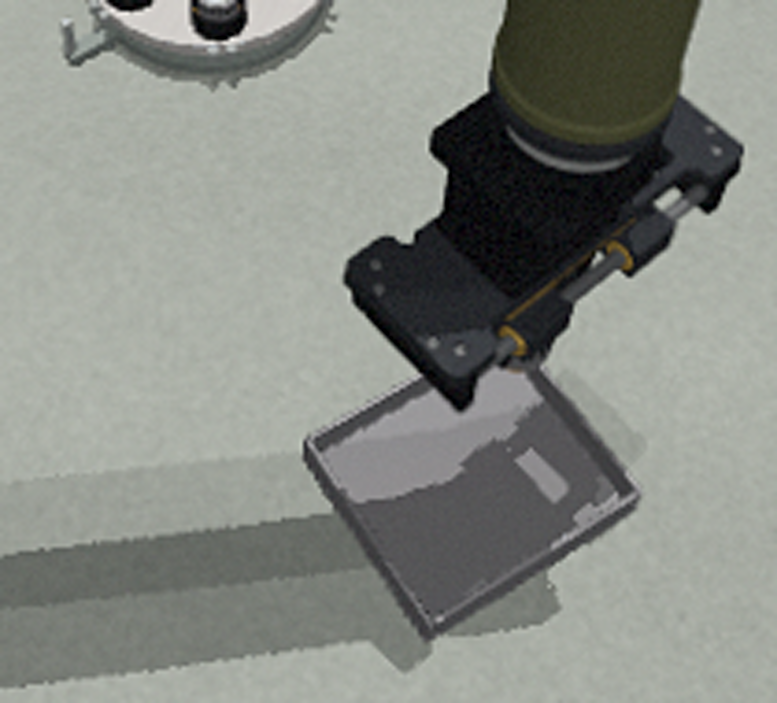

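View pics/w11.png

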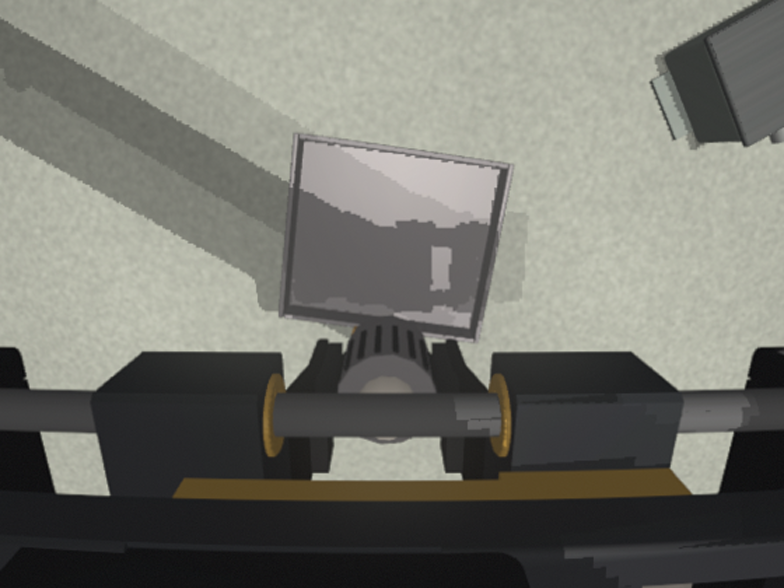

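View pics/s11.png

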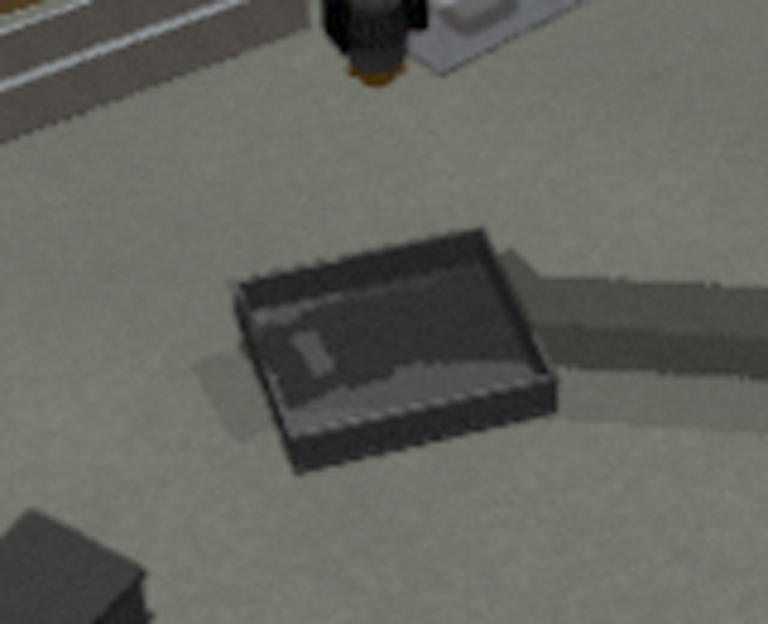

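Run:
```python
from h import *
d=env.read_camera("wrist")
P=np.array([px2w(d,u/1.4,v/1.4,.03)[:2] for u,v in [(296,132),(513,164),(474,341),(281,316)]])
print(P.round(4).tolist(),P.mean(0),[np.linalg.norm(P[i]-P[i-1]).round(4) for i in range(4)])
s=env.read_camera("scene")
for z in (.222,.195): print(w2px(s,(.4473,-.3116,z)), ((w2px(s,(.4473,-.3116,z))-[180,60])*4.8))
print(env.get_obs()['tool_pos'],env.get_obs()['force'])
```

```text
[[0.3881, -0.215], [0.5419, -0.2463], [0.5119, -0.3812], [0.3614, -0.3511]] [ 0.45081538 -0.29840567] [np.float64(0.1387), np.float64(0.1569), np.float64(0.1382), np.float64(0.1535)]
[257.61283622  65.55685264] [372.54161385  26.67289266]
[258.02527519  74.69480149] [374.52132089  70.53504717]
[ 0.44786346 -0.31027037  0.22257182] [-0.06601105  0.07627007 -0.63313306]
```

```bash
python3 -m pendant '[0.07,0.3,-0.4,0,0,0,28, 0,0,-0.7,0,0,0,28, 0,0,-0.8,0,0,0,28, 0,0,-0.8,0,0,0,28, 0,0,-0.7,0,0,0,28, 0,0,-0.5,0,0,0,28, 0,0,-0.35,0,0,0,28, 0,0,-0.2,0,0,0,28, 0,0,0,0,0,0,28]'; python3 -m pendant '[0,0,-0.06,0,0,0,28, 0,0,-0.06,0,0,0,28, 0,0,0,0,0,0,28]'; python3 -m pendant '[0,0,-0.05,0,0,0,28, 0,0,0,0,0,0,28]'
```

```text
time_s: 17.7
tool_pos: [0.45, -0.2992, 0.0443]
tool_rot: [-90.0, 0.0, -93.6]
force: [-0.4, 0.0, 0.6]
grip_width: 0.0321
time_s: 18.08
tool_pos: [0.4501, -0.2995, 0.0399]
tool_rot: [-90.0, -0.0, -93.6]
force: [-0.1, 0.9, -0.8]
grip_width: 0.032
time_s: 18.32
tool_pos: [0.45, -0.2995, 0.0377]
tool_rot: [-90.0, 0.0, -93.6]
force: [0.0, -0.2, -0.0]
grip_width: 0.0324
```

```bash
python3 -m pendant '[0,0,-0.05,0,0,0,28, 0,0,0,0,0,0,28]'; python3 -m pendant '[0,0,-0.05,0,0,0,28, 0,0,0,0,0,0,28]'; python3 -m pendant '[0,0,-0.03,0,0,0,28, 0,0,0,0,0,0,28]'
```

```text
time_s: 18.58
tool_pos: [0.4499, -0.2995, 0.0356]
tool_rot: [-90.0, 0.0, -93.6]
force: [-1.0, 0.7, -0.0]
grip_width: 0.0324
time_s: 18.82
tool_pos: [0.4499, -0.2995, 0.0336]
tool_rot: [-90.0, 0.0, -93.6]
force: [-0.8, -0.0, 0.1]
grip_width: 0.0322
time_s: 19.08
tool_pos: [0.45, -0.2995, 0.0325]
tool_rot: [-90.0, -0.0, -93.6]
force: [0.4, 0.5, -0.2]
grip_width: 0.0323
```

```bash
python3 -m pendant '[0,0,-0.03,0,0,0,28, 0,0,0,0,0,0,28]'; python3 -m pendant '[0,0,-0.03,0,0,0,28, 0,0,0,0,0,0,28]';  python3 -c "
from h import *
print(env.get_obs()['tool_pos'],env.get_obs()['force'])
snap('scene','s12.png',(210,85,310,170),7)"
```

```text
time_s: 19.32
tool_pos: [0.4502, -0.2997, 0.0321]
tool_rot: [-90.0, 0.0, -93.6]
force: [-2.2, 1.0, 4.8]
grip_width: 0.0323
time_s: 19.58
tool_pos: [0.4503, -0.2998, 0.0321]
tool_rot: [-90.0, 0.0, -93.6]
force: [-4.1, 3.5, 13.5]
grip_width: 0.032
[ 0.45026772 -0.29977995  0.0320752 ] [-4.05868661  3.54590378 13.49680261]
```

View pics/s12.png

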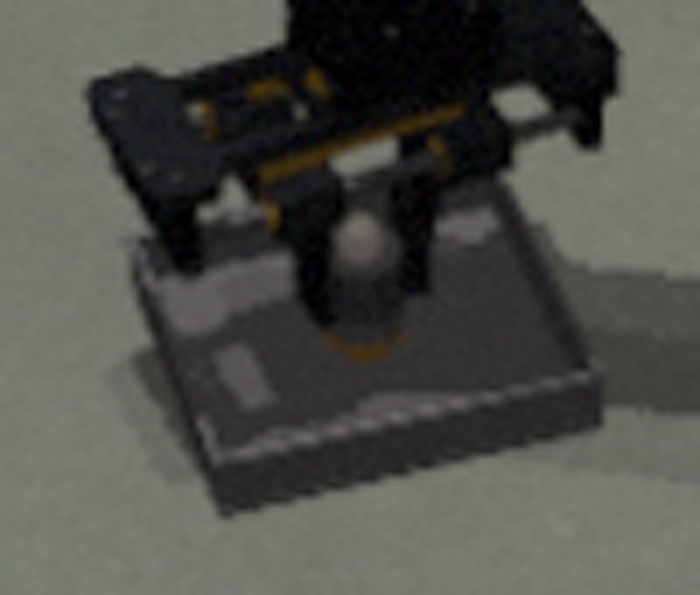

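Contact was made (13 N), with the lamp standing near the middle of the tray. I'll ease off the pressure, then open.

```bash
python3 -m pendant '[0,0,0.03,0,0,0,28, 0,0,0.02,0,0,0,28, 0,0,0,0,0,0,34, 0,0,0,0,0,0,38, 0,0,0,0,0,0,44, 0,0,0,0,0,0,52, 0,0,0,0,0,0,56, 0,0,0,0,0,0,56]';  python3 -c "
from h import *
print(env.get_obs()['tool_pos'],env.get_obs()['force'])
snap('wrist','w12.png',None,1.4)"
```

```text
time_s: 20.62
tool_pos: [0.4501, -0.2995, 0.0322]
tool_rot: [-90.0, -0.0, -93.6]
force: [0.0, 0.2, 0.4]
grip_width: 0.0548
[ 0.45006108 -0.29953642  0.03217878] [0.02995293 0.2177689  0.37848973]
```

View pics/w12.png

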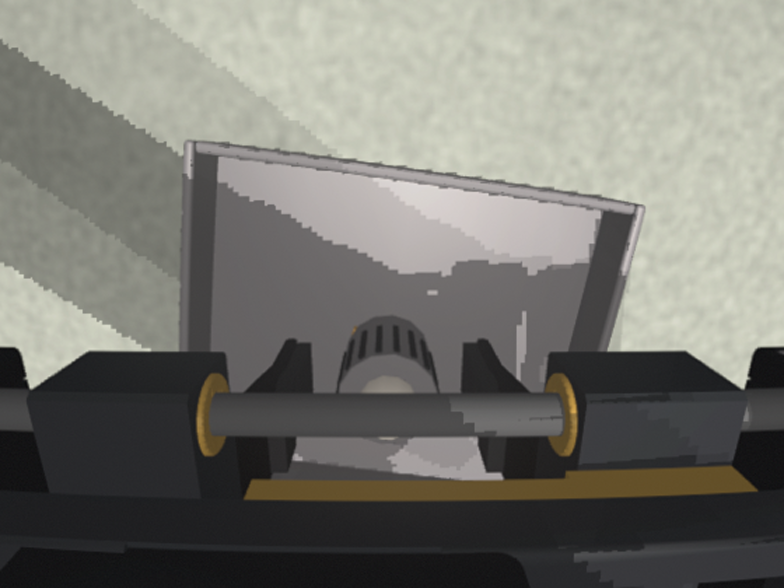

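The lamp at (390,380) stands free between the fingers. I'll raise straight up.

```bash
python3 -m pendant '[0,0,0.3,0,0,0,56, 0,0,0.6,0,0,0,56, 0,0,0.8,0,0,0,56, 0,0,1,0,0,0,56, 0,0,1,0,0,0,56, 0,0,0.6,0,0,0,56, 0,0,0,0,0,0,56, 0,0,0,0,0,0,56]';  python3 -c "
from h import *
snap('wrist','w13.png',None,1.4)
snap('scene','s13.png',(180,80,360,330),2.4);snap('side','d13.png',(130,130,400,390),2.2)"
```

```text
time_s: 21.68
tool_pos: [0.4496, -0.2992, 0.2037]
tool_rot: [-90.0, 0.0, -93.6]
force: [-0.6, -0.1, 0.5]
grip_width: 0.056
```

View pics/w13.png

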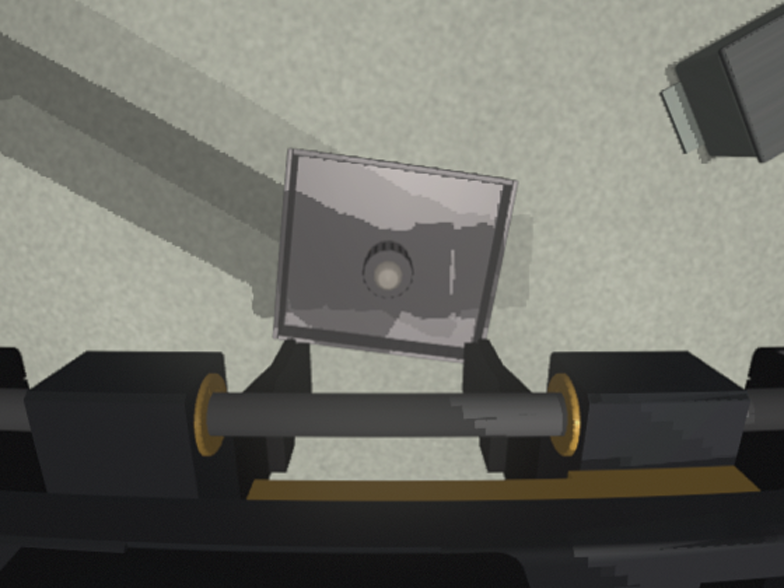

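View pics/s13.png

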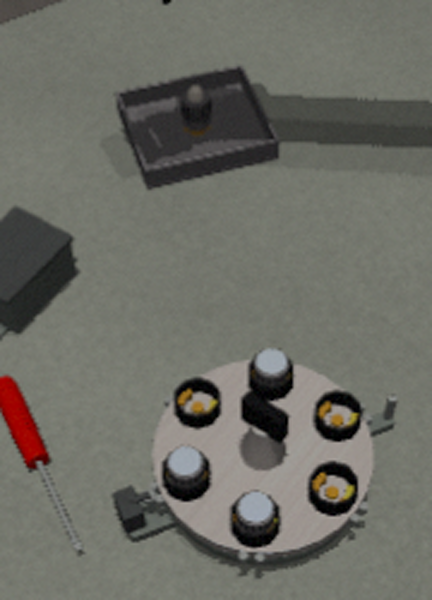

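View pics/d13.png

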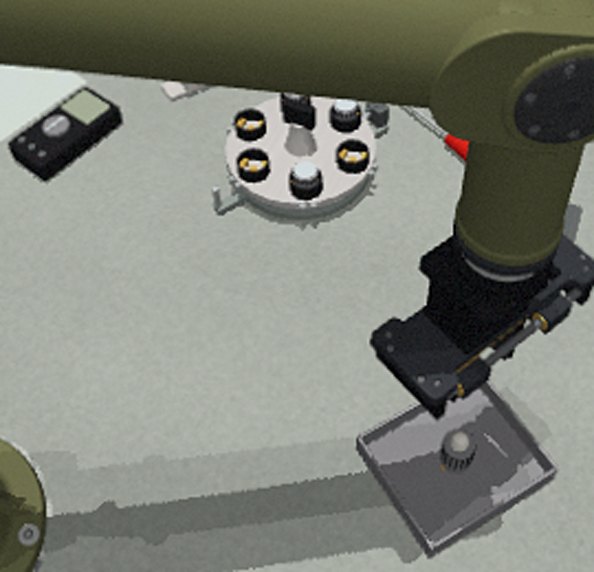

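The lamp stands mid-tray, at about (388,272) in the wrist view. All three low lamps are seated, and the arm is clear.

```bash
python3 -c "
from cell import env
print(env.sign_off())"
```

```text
the job is handed in; nothing more can be done
None
```

The tall lamp is out of the turret and standing near the middle of the grey tray. I handed the job in at about 22 s of the 72 s allowed; no verdict was reported.

**What I did:** I turned the knob about 112° anticlockwise, until the torque fell to zero at the index position. I then unscrewed the lamp by about 96° and lifted it straight out. I lowered it in small steps until it touched the tray floor, pressing about 13 N before easing off and opening the fingers.

**Last checks:**
- **Front position:** the lamp measured about 174.9° and the marker blade about 174.5° around the turret axis, so they line up within measuring error.
- **Tray:** the last pictures show the lamp standing near the middle of the tray, with the arm clear about 17 cm above the spot.
- **Low lamps:** all three are still seated in their sockets.
- **Other things on the bench:** the screwdriver, meter and junction box look undisturbed. I did not measure any shift, and the terminal strip was mostly out of view in the last pictures.

**Disagreements:** the scene and side cameras differed by up to about 9 mm on some points, including the tray and the sockets. I used the wrist camera and averages instead.

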